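# Free a tight locating block from a measuring stand

## Task

Pull the carriage of the measuring stand by its upright post until it is fully out from under the overhanging arm. Then grip the tightly held locating block by its fin and, while it is still down between the jaws, rock it sideways (towards one open end of the jaws, then the other) at least twice each way, about ten degrees to each side, working it up until it frees. Finish holding it upright and still, just clear (one to three centimetres) above the jaws of its nest, with the carriage left out and everything else on the bench left where it stands: the program ends while holding the block.

Things in the scene. Friction and masses are not known exactly. Their poses are not given: they have to be found in the camera images.
- stand: Fixed measuring stand. Origin on the table, right under the nest when the carriage is fully in. The carriage slides out along its -x (roughly towards the robot); y to the left, z up. Dark base plate 120 mm wide (y), 20 mm thick, x = -215 to +65 mm, two guide rails on it. A white column, 136 mm tall, stands beside the carriage at x = -25 to 25, y = 76 to 112 mm and carries an arm over it
- overhang (a point): Underside of the stand's white overhanging arm, over the stand's origin, 124 mm above the table; axes as the stand's. The arm covers x = -35 to +35 mm and y = -41 to +114 mm, 12 mm thick; a black lens tube, 42 mm across, stands on it at x = y = 0, up to 196 mm above the table
- carriage (a joint): Slide of the aluminium carriage (165 x 80 mm, top 41 mm above the table) along the stand's -x: 0 is fully in under the arm (start), 0.11 m is fully out against its stop; needs about 4 N (friction) and stays where it is left
- post_top (a point): Centre of the top of the carriage's upright round steel post: 18 mm across, 59 mm tall above the carriage (top 100 mm above the table), 95 mm in front (-x) of the nest. Moves with the carriage; axes as the stand's
- nest (a point): Centre of the nest's floor on the carriage, 41 mm above the table, under the block; axes as the stand's. A fixed jaw on +x and a sprung jaw on -x (faces 30 mm apart, 34 mm long in y, tops 26 mm above this floor) squeeze the block's flat faces with about 36 N. The ends to +y and -y are open but for ridges 5 mm high at y = 14 to 19 mm on either side
- block: Loose plain steel locating block, 0.3 kg, 74 mm tall, upright in the nest. Origin: lowest point of its half-round foot, on the nest floor at the start; z up, axes as the stand's at the start. Body 30 mm thick in x (jaws hold these faces), 40 mm wide in y, up to a shoulder at 34 mm; on it a fin 16 (x) by 22 (y) mm, from 34 to 74 mm. Its foot must rise 26 mm to be level with the jaw tops
- rock_centre (a point): Centre of the block's half-round foot (radius 20 mm, round about x), 20 mm above the block's origin. The block rocks to +y and -y about this point; friction of the jaws (some 35 to 50 N against a straight pull) resists it, and lifting takes far less force while it is being rocked
- fin_top (a point): Centre of the top of the block's fin, 74 mm above the block's origin; axes as the block's
- spare_block: Bystander: a loose block of the same shape lying on its face on the table (30 mm high, 74 mm long), 13 to 17 cm to the -y side of the stand's origin; its origin is on the table under the middle of its length
- mount: Bystander: black round specimen mount, 30 mm across, 20 mm high, loose, to the left of the stand's front; origin under its centre
- gauge_ring: Bystander: steel ring 52 mm across, 14 mm high, loose, to the right of the stand's front; origin under its centre
- oil: Bystander: small amber bottle, 34 mm across, 75 mm high, loose, to the left of the stand's column; origin under its centre
- dish: Bystander: shallow glass dish, 90 mm across, 16 mm high, loose, on the right; origin under its centre
- driver: Bystander: screwdriver 170 mm long lying on the left of the bench
- jar: Bystander: closed jar 56 mm across, 80 mm high, loose, on the left; origin under its centre

How it is judged:
On the way, in this order (a step that is already met when the one before it is completed fails the run):
1. the carriage is fully out (within 6 mm of its stop) with the block still seated (value of joint carriage above 0.104 m and z of block in the frame of nest below 0.006 m), for 0.2 s.
2. the block, still between the jaws, is rocked 6 degrees or more towards the nest's +y end (the column's side) (angle between block's own z axis and vertical above 0.105 rad and y of fin_top in the frame of nest above 0.003 m and z of block in the frame of nest below 0.022 m), for 0.05 s.
3. then, still between the jaws, 6 degrees or more towards the -y end (angle between block's own z axis and vertical above 0.105 rad and y of fin_top in the frame of nest below -0.003 m and z of block in the frame of nest below 0.022 m), for 0.05 s.
4. then, still between the jaws, to the +y end once more (all of step 2), for 0.05 s.
At the end, for the whole second after the job is handed in: The fingers hold the block still (under 20 mm/s) and upright (within 10 degrees) above its nest: its foot 4 to 45 mm above the jaw tops (30 to 71 mm above the nest floor), within 30 mm sideways of the nest's centre, touching no part of the stand; the carriage is still out (beyond 95 mm) (z of block in the frame of nest between 0.03 and 0.071 m and horizontal distance between block and nest below 0.03 m and angle between block's own z axis and vertical below 0.18 rad and contact force between the fingers and block above 2 N and contact force between block and stand below 0.2 N and linear speed of block below 0.02 m/s and value of joint carriage above 0.095 m); the arm keeps its last pose, push and grip.
It fails at once if a bystander is moved by more than 20 mm (distance of any of spare_block, mount, gauge_ring, oil, dish, driver, jar from where it was at the start of the episode above 0.02 m).
It also fails if it takes over 54 s, if anything falls off the work surface, if the arm or the gripper's body presses on something with over 40 N, if the wrist force passes 120 N, or if a joint passes its speed limit or range.

## Robot

A 6-joint arm with a two-finger parallel gripper is mounted at the origin on the work surface. World frame = base frame: x ahead of the robot, y to its left, z up, the work surface at z = 0. Lengths are in m, angles in rad, forces in N, time in s.
With the tool pointing down it reaches from about 0.375 to 0.9 m from the base axis. Payload 3.1 kg.
Tool frame: the origin (TCP) lies at the very end of the fingers, on their centre line; the grasp point (between the pads) lies 19 mm behind it (manip.pinch_z is the distance from the TCP to the grasp point, in m); z points along the fingers, y is the direction in which the jaws open and shut (so a half turn about z gives the same grasp; the last joint's range is limited). The gripper opens to 85 mm and grips with 20 to 120 N. Pads are 22 mm wide; open, the fingers measure 114 mm over their backs; the gripper's body (76 mm by 85 mm) begins 54 mm behind the grasp point. The pads swing forward as they close: fully open they stand 13 mm farther back than shut.
Start: joints at [-1.282, 0.527, 1.433, -0, 1.181, -0.178], TCP at [0.282, -0.558, 0.231] pointing down, gripper open.
Joint ranges: [-3.08, 3.08], [-0.75, 2.2], [0.22, 2.44], [-1.43, 4.57], [0, 2.65], [-2.85, 2.85]. Speed limits (rad/s): [2.79, 2.79, 3.14, 3.14, 3.14, 3.14].

## Interface

Orientations are given as a unit quaternion [x, y, z, w].
In Python, from station import manip gives the robot as it stands.
- The arm moves only by the tool drive_tool, never from a script. Its argument "increments" is a list of rows, each a list of 7 numbers: the closure in counts, from 0 (fully open) to 255 (shut), then the shift along the tool's x, y, z in cm, then the turn, a rotation vector about the tool's x, y, z in rad. A call has 1 to 20 rows; each row is the pose to reach, as a shift and turn from the pose commanded when the call began, along the tool's axes at that moment; what a row does not reach only later rows make up. A row lasts 1/10 s, in which the tool goes at most 50 mm and 8.59 degrees, less where a joint would pass 70% of its speed; a pose out of reach is approached as far as the arm can. A call with a gripper value outside its range is refused whole. The fingers move at their own pace and stop on an object; "force" is the grip in N (left out, the last holds). Time passes only in rows, so rows that repeat a pose let the fingers close. It gives the time, the measured TCP pose, the force and the opening at its end, in the units of the state.
- manip.sense(): the state, without advancing time (a new reading comes with each control period).
- manip.snapshot(name): name is "scene" or "top" or "wrist"; returns the picture (420x560x3 uint8, red, green, blue); there is no depth.
- manip.camera_model(name): a dict with "mtx" (3x3 intrinsics, pixels), "k1" (the pictures are not rectified: a ray, as slopes to the right and down, at radius r is drawn at 1 + k1 r^2 times it, then the intrinsics apply), "cam_to_world" (4x4, takes a point from camera to world coordinates). Camera axes: x right, y down, z forward; pixel columns grow to the right and rows downward; lengths in m; the calibration is good to about 2 mm. A picture is of the moment at which its call begins: read the wrist's pose just before it. camera_model takes no time and is no camera call; for the wrist camera it gives the pose at the moment of the call.
- manip.sign_off(): hands the job in, once; it reports no verdict.
The state is a dict: "t": time; "q": joint angles; "qd": joint speeds; "tau": joint torques, N m; "tcp_pos": TCP position; "tool_rot": TCP orientation; "force": force on the tool from outside, world axes, zero at the start; "ft_torque": the same for the moment, N m; "finger_gap": opening from 0.0 (shut) to 1.0 (fully open).
Only numpy, scipy, OpenCV 4.12 (cv2) and the standard library are available. Lean on these libraries where they do the work, as an engineer would, in place of code of your own. Each camera call takes 0.05 s, during which the arm holds its last target. There are 200 camera calls.

## Working session

There is one attempt and no reset: what is moved stays moved. The work goes in short steps, Python scripts to look and compute and a tool call to move; the robot and the scene stay as the last step left them, time stands still between calls to the robot, and variables do not carry over. Pictures are saved under pics/ and viewed, about 8 in all and at most 12, crops included, and the job is handed in when it is done.

Besides the shell and the picture viewer there is one more tool, called after "Call:" as name(argument=value, ...), one argument or row to a line, values as JSON. drive_tool: Moves the arm, as the interface text tells. Its arguments: {"type":"object","properties":{"increments":{"type":"array","items":{"type":"array","items":{"type":"number"}}},"force":{"type":"number"}},"required":["increments"]}

```bash
mkdir -p pics; ls; python3 - <<'E'
from station import manip
import cv2
s=manip.sense();print(s['t'],s['tcp_pos'],s['tool_rot'],s['force'],s['finger_gap'],manip.pinch_z)
for n in ('scene','top'):
    cv2.imwrite(f'pics/{n}0.png',manip.snapshot(n)[:,:,::-1])
    m=manip.camera_model(n);print(n,m)
E
```

```text
pics
0.0 [ 0.28163728 -0.55714925  0.23033164] [ 9.72773445e-01  2.31755560e-01 -5.90811245e-05 -1.08737688e-03] [0.08907324 0.16573372 0.35206542] 0.9952056456471805 0.0187
scene {'mtx': array([[446.20043168,   0.        , 269.10558552],
       [  0.        , 446.20043168, 206.77157121],
       [  0.        ,   0.        ,   1.        ]]), 'k1': -0.01883214147154892, 'cam_to_world': array([[ 0.81352334,  0.4774316 , -0.33202236,  0.96769577],
       [ 0.58147267, -0.67599882,  0.45267551, -0.52440543],
       [-0.00832513, -0.56132402, -0.82755425,  1.1184283 ],
       [ 0.        ,  0.        ,  0.        ,  1.        ]])}
top {'mtx': array([[512.44184586,   0.        , 287.0494265 ],
       [  0.        , 512.44184586, 208.24294901],
       [  0.        ,   0.        ,   1.        ]]), 'k1': -0.1187394498635716, 'cam_to_world': array([[-0.00431788, -0.98356444,  0.18050583,  0.26772008],
       [-0.99995208,  0.00266074, -0.00942168,  0.03389658],
       [ 0.00878655, -0.18053786, -0.98352879,  1.78844386],
       [ 0.        ,  0.        ,  0.        ,  1.        ]])}
```

View pics/scene0.png

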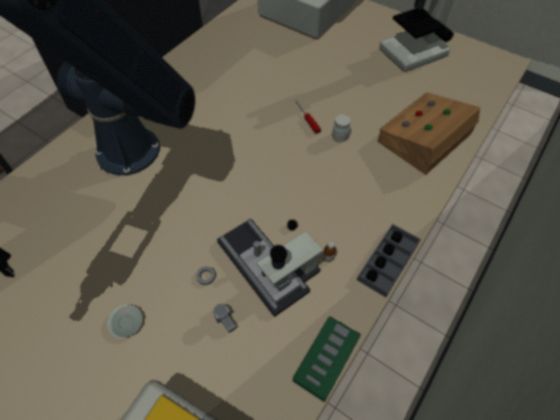

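```bash
python3 -c "
import cv2;a=cv2.imread('pics/top0.png');cv2.imwrite('pics/top0b.png',cv2.resize(a[110:320,160:440],None,fx=2.8,fy=2.8,interpolation=cv2.INTER_CUBIC))"
```

```text
(no output)
```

View pics/top0b.png

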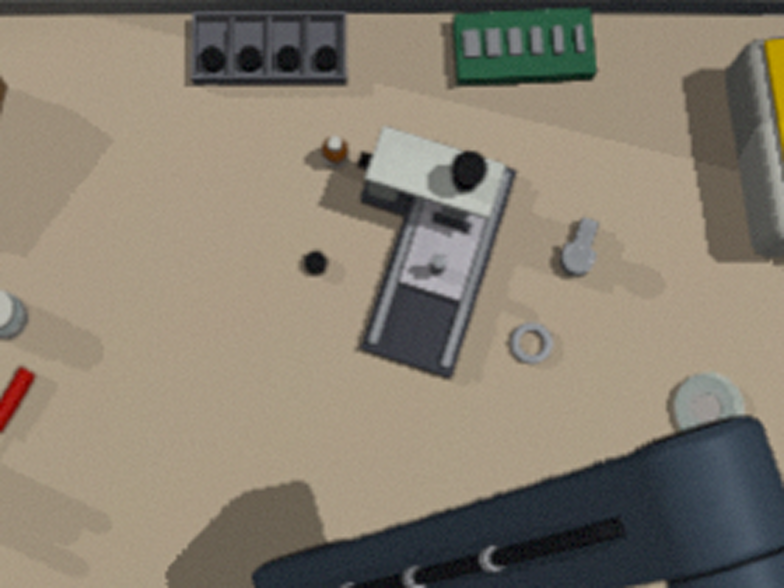

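The crop shows the front corners of the stand's base at (361,347) and (451,376), its back-right corner at (514,170), the arm's corners at (385,127), (365,190) and (492,214), the post top at (438,263), and the lens top near (470,165). Next I fit the stand's pose to these points.

```bash
cat > h.py <<'E'
import numpy as np, cv2
from scipy.spatial.transform import Rotation as R
from scipy.optimize import least_squares
def proj(m,P):
    T=np.linalg.inv(m['cam_to_world']);c=np.atleast_2d(P)@T[:3,:3].T+T[:3,3]
    return cv2.projectPoints(c,np.zeros(3),np.zeros(3),m['mtx'],np.array([m['k1'],0,0,0,0.]))[0][:,0]
def S(p,L):  # stand frame -> world, p=(x,y,yaw)
    return np.atleast_2d(L)@R.from_euler('z',p[2]).as_matrix().T+[p[0],p[1],0]
def fit(m,L,px,p0=(.6,-.1,-.2)):
    r=least_squares(lambda p:(proj(m,S(p,L))-px).ravel(),p0,loss='soft_l1')
    return r.x,proj(m,S(r.x,L))-px
E
python3 - <<'E'
from h import *
from station import manip
m=manip.camera_model('top')
L=np.array([[-.215,.06,.02],[-.215,-.06,.02],[.065,-.06,.02],[.035,.114,.136],[-.035,.114,.136],[-.035,-.041,.136],[-.095,0,.1],[0,0,.196]])
px=np.array([[361,347],[451,376],[514,170],[385,127],[365,190],[492,214],[438,263],[470,165]])/2.8+[160,110]
p,r=fit(m,L,px);print(p,r.round(1).tolist())
for n,l in dict(post=[-.095,0,.1],nest0=[0,0,.04],nest1=[-.11,0,.04]).items(): print(n,S(p,[l]))
s=manip.sense();print(R.from_quat(s['tool_rot']).as_matrix().round(3).tolist())
E
```

```text
[ 0.6854257  -0.11226911 -0.31369331] [[-0.1, 0.6], [0.7, 0.7], [1.1, -0.2], [-0.9, -0.9], [-0.1, -4.1], [-0.9, 1.3], [0.6, -0.9], [-0.2, 0.8]]
post [[ 0.59506166 -0.0829546   0.1       ]]
nest0 [[ 0.6854257  -0.11226911  0.04      ]]
nest1 [[ 0.58079365 -0.078326    0.04      ]]
[[0.893, 0.451, -0.001], [0.451, -0.893, 0.002], [0.0, -0.002, -1.0]]
```

Call:
drive_tool(
  increments=[
    [0,12,-7,0,0,0,0.14],
    [0,24,-14,1,0,0,0.28],
    [0,36,-21,2,0,0,0.42],
    [0,49.4,-28.2,3,0,0,0.56],
    [0,49.4,-28.2,3,0,0,0.7],
    [0,49.4,-28.2,3,0,0,0.782],
    [0,49.4,-28.2,3,0,0,0.782],
    [0,49.4,-28.2,3,0,0,0.782],
    [0,49.4,-28.2,3,0,0,0.782],
    [0,49.4,-28.2,3,0,0,0.782],
    [0,49.4,-28.2,3,0,0,0.782],
    [0,49.4,-28.2,3,0,0,0.782],
    [0,49.4,-28.2,3,0,0,0.782],
    [0,49.4,-28.2,3,0,0,0.782],
    [0,49.4,-28.2,3,0,0,0.782],
    [0,49.4,-28.2,3,0,0,0.782],
  ],
)

```text
t: 1.7
tcp_pos: [0.5949, -0.0847, 0.2013]
tool_rot: [0.988, -0.157, -0.0, 0.0]
force: [0.6, 0.1, -0.1]
finger_gap: 1.0
```

```bash
cat > st.py <<'E'
from h import *
from station import manip
P=np.array([ 0.6854257,-0.11226911,-0.31369331])
def st(tag=None,p=P):
    s=manip.sense();M=R.from_quat(s['tool_rot']).as_matrix();Z=R.from_euler('z',p[2]).as_matrix()
    print('t',round(s['t'],2),'tcp',s['tcp_pos'].round(4),'tcp in stand',(Z.T@(s['tcp_pos']-[p[0],p[1],0])).round(4),'gap',round(s['finger_gap'],3))
    print('tool axes in stand\n',(Z.T@M).round(3),'\nF stand',(Z.T@s['force']).round(1),'q',np.round(s['q'],2))
    if tag: m=manip.camera_model('wrist');cv2.imwrite(f'pics/{tag}.png',manip.snapshot('wrist')[:,:,::-1]);np.save(f'pics/{tag}.npy',m,allow_pickle=True)
E
python3 -c "
from st import *
st('w1')
m=manip.camera_model('wrist')
print(m['cam_to_world'].round(3),m['mtx'])
print(proj(m,S(P,[[-.095,0,.1],[-.1,.04,.041],[-.1,-.04,.041]])))"
```

```text
t 1.7 tcp [ 0.5949 -0.0847  0.2013] tcp in stand [-0.0946 -0.0017  0.2013] gap 1.0
tool axes in stand
 [[ 1.    -0.003 -0.   ]
 [-0.003 -1.    -0.   ]
 [-0.     0.    -1.   ]] 
F stand [ 0.6  0.3 -0.1] q [-0.33  0.53  1.53 -0.    1.09  1.56]
[[-0.312 -0.901 -0.303  0.674]
 [-0.95   0.295  0.099 -0.111]
 [-0.     0.319 -0.948  0.345]
 [ 0.     0.     0.     1.   ]] [[365.95782962   0.         280.92191152]
 [  0.         365.95782962 213.75358815]
 [  0.           0.           1.        ]]
[[277.78227619 215.40475006]
 [232.13746296 198.98049364]
 [324.6423689  198.70309033]]
```

View pics/w1.png

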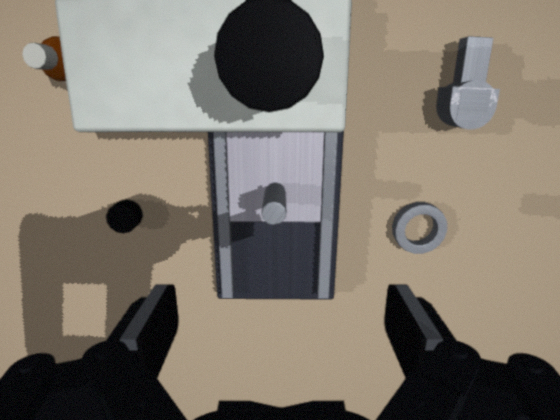

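The post top is at (274,213), the base's front corners at (218,298) and (335,299), and the arm's front-edge corners at (77,131) and (345,131). I refit with these.

```bash
python3 - <<'E'
from h import *
m=np.load('pics/w1.npy',allow_pickle=True).item()
L=np.array([[-.215,.06,.02],[-.215,-.06,.02],[-.035,.114,.136],[-.035,-.041,.136],[-.095,0,.1]])
px=np.array([[218,298],[335,299],[77,131],[345,131],[274,213]])
p,r=fit(m,L,px,(.685,-.112,-.314));print(p,r.round(1).tolist(),S(p,[-.095,0,.1]),S(p,[-.11,0,.04]))
E
```

```text
[ 0.68819371 -0.11151935 -0.31996527] [[-0.6, 0.9], [0.0, 0.3], [-3.9, 0.3], [1.4, 0.0], [0.6, -0.9]] [[ 0.59801531 -0.08163866  0.1       ]] [[ 0.58377661 -0.07692065  0.04      ]]
```

Call:
drive_tool(
  increments=[
    [0,0.2,-0.4,0,0,0,-0.12],
    [0,0.2,-0.4,0,0,0,-0.27],
    [0,0.2,-0.4,0,0,0,-0.42],
    [0,0.2,-0.4,0,0,0,-0.57],
    [0,0.2,-0.4,0,0,0,-0.72],
    [0,0.2,-0.4,0,0,0,-0.87],
    [0,0.2,-0.4,0,0,0,-1.02],
    [0,0.2,-0.4,0,0,0,-1.17],
    [0,0.2,-0.4,0,0,0,-1.32],
    [0,0.2,-0.4,0,0,0,-1.47],
    [0,0.2,-0.4,0,0,0,-1.62],
    [0,0.2,-0.4,0,0,0,-1.77],
    [0,0.2,-0.4,0,0,0,-1.92],
    [0,0.2,-0.4,0,0,0,-2.07],
    [0,0.2,-0.4,0,0,0,-2.22],
    [0,0.2,-0.4,0,0,0,-2.37],
    [0,0.2,-0.4,0,0,0,-2.52],
    [0,0.2,-0.4,0,0,0,-2.67],
    [0,0.2,-0.4,0,0,0,-2.82],
    [0,0.2,-0.4,0,0,0,-2.97],
  ],
)

```text
t: 3.75
tcp_pos: [0.5984, -0.0813, 0.2015]
tool_rot: [0.238, 0.971, -0.0, 0.0]
force: [0.2, -0.2, 0.2]
finger_gap: 1.001
```

Call:
drive_tool(
  increments=[
    [0,0,0,2,0,0,-0.14],
    [0,0,0,5,0,0,-0.17],
    [0,0,0,5,0,0,-0.17],
    [0,0,0,5,0,0,-0.17],
  ],
)

```text
t: 4.15
tcp_pos: [0.5984, -0.0808, 0.1513]
tool_rot: [0.158, 0.987, 0.0, -0.001]
force: [0.1, 0.1, 0.2]
finger_gap: 1.003
```

```bash
sed -i 's/^P=.*/P=np.array([0.6882,-0.1115,-0.320])/' st.py; python3 -c "
from st import *
st('w2')
m=manip.camera_model('wrist');print(proj(m,S(P,[[-.095,0,.1]])))"
```

```text
t 4.15 tcp [ 0.5984 -0.0808  0.1513] tcp in stand [-0.0949  0.0008  0.1513] gap 1.003
tool axes in stand
 [[-1.    -0.002 -0.001]
 [-0.002  1.     0.   ]
 [ 0.001  0.    -1.   ]] 
F stand [0.1 0.2 0.2] q [-0.32  0.6   1.56  0.    0.98 -1.57]
[[280.27420849 237.27542769]]
```

View pics/w2.png

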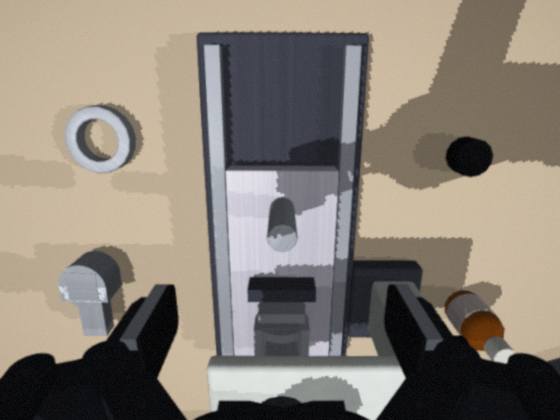

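Call:
drive_tool(
  increments=[
    [0,0,0,4,0,0,0],
    [0,0,0,7,0,0,0],
    [0,0,0,8.8,0,0,0],
    [0,0,0,8.8,0,0,0],
    [255,0,0,8.8,0,0,0],
    [255,0,0,8.8,0,0,0],
    [255,0,0,8.8,0,0,0],
    [255,0,0,8.8,0,0,0],
    [255,0,0,8.8,0,0,0],
    [255,0,0,8.8,0,0,0],
    [255,0,0,8.8,0,0,0],
    [255,0,0,8.8,0,0,0],
  ],
  force=60,
)

```text
t: 5.4
tcp_pos: [0.5991, -0.0805, 0.0644]
tool_rot: [0.157, 0.988, -0.0, 0.001]
force: [-1.8, -0.8, 6.2]
finger_gap: 0.192
```

```bash
python3 -c "
from st import *
st()"
```

```text
t 5.4 tcp [ 0.5991 -0.0805  0.0644] tcp in stand [-0.0943  0.0014  0.0644] gap 0.192
tool axes in stand
 [[-1.    -0.005  0.001]
 [-0.005  1.    -0.   ]
 [-0.001 -0.    -1.   ]] 
F stand [-1.4 -1.3  6.2] q [-0.32  0.72  1.61 -0.    0.81 -1.57]
```

Call:
drive_tool(
  increments=[
    [255,0.5,0,0,0,0,0],
    [255,1.5,0,0,0,0,0],
    [255,3,0,0,0,0,0],
    [255,4.5,0,0,0,0,0],
    [255,6,0,0,0,0,0],
    [255,7.5,0,0,0,0,0],
    [255,9,0,0,0,0,0],
    [255,10,0,0,0,0,0],
    [255,10.5,0,0,0,0,0],
    [255,10.9,0,0,0,0,0],
    [255,11.1,0,0,0,0,0],
    [255,11.1,0,0,0,0,0],
    [255,11.1,0,0,0,0,0],
    [255,11.1,0,0,0,0,0],
    [255,11.1,0,0,0,0,0],
  ],
)

```text
t: 6.9
tcp_pos: [0.495, -0.0459, 0.0643]
tool_rot: [0.157, 0.988, -0.0, 0.002]
force: [3.1, -0.2, 8.3]
finger_gap: 0.196
```

```bash
python3 -c "
from st import *
st()"
```

```text
t 6.9 tcp [ 0.495  -0.0459  0.0643] tcp in stand [-0.204   0.0015  0.0643] gap 0.196
tool axes in stand
 [[-1.    -0.004  0.004]
 [-0.004  1.     0.001]
 [-0.004  0.001 -1.   ]] 
F stand [3.  0.7 8.3] q [-0.32  0.64  1.89  0.    0.61 -1.57]
```

Call:
drive_tool(
  increments=[
    [255,0.2,0,0,0,0,0],
    [255,0.4,0,0,0,0,0],
    [255,0.4,0,0,0,0,0],
    [255,0.4,0,0,0,0,0],
  ],
)

```text
t: 7.3
tcp_pos: [0.4949, -0.0459, 0.0644]
tool_rot: [0.158, 0.987, -0.001, 0.006]
force: [9.2, 0.2, 1.8]
finger_gap: 0.195
```

Call:
drive_tool(
  increments=[
    [255,-0.4,0,0,0,0,0],
    [0,-0.4,0,0,0,0,0],
    [0,-0.4,0,0,0,0,0],
    [0,-0.4,0,0,0,0,0],
    [0,-0.4,0,0,0,0,0],
    [0,-0.4,0,0,0,0,0],
    [0,-0.4,0,-3,0,0,0],
    [0,-0.4,0,-7,0,0,0],
    [0,-3.4,0,-10,0,0,0],
    [0,-6.4,0,-10,0,0,0],
    [0,-6.4,0,-10,0,0,0],
    [0,-6.4,0,-10,0,0,0],
  ],
)

```text
t: 8.5
tcp_pos: [0.5497, -0.0642, 0.1629]
tool_rot: [0.157, 0.988, 0.0, -0.001]
force: [-0.6, 0.4, 0.2]
finger_gap: 1.001
```

```bash
python3 -c "
from st import *
st('w3')
m=manip.camera_model('wrist');print(proj(m,S(P,[[-.205,0,.1],[-.11,0,.115],[-.11,.011,.115],[-.11,-.011,.115]])))"
```

```text
t 8.5 tcp [ 0.5497 -0.0642  0.1629] tcp in stand [-0.1463  0.0013  0.1629] gap 1.001
tool axes in stand
 [[-1.    -0.004 -0.002]
 [-0.004  1.     0.   ]
 [ 0.002  0.    -1.   ]] 
F stand [-0.7  0.2  0.2] q [-0.32  0.52  1.68  0.    0.94 -1.57]
[[279.96424365 136.06042109]
 [279.4637858  299.88428421]
 [297.80046704 299.93092566]
 [261.12536284 299.81726484]]
```

View pics/w3.png

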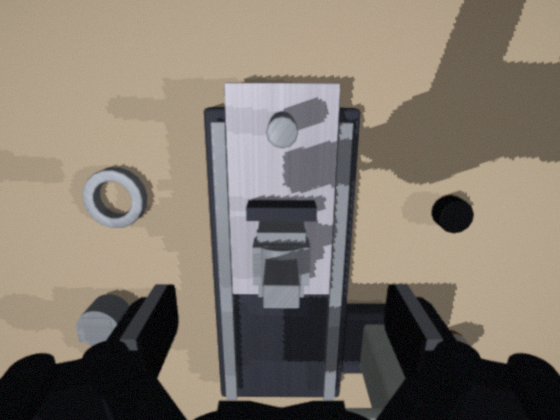

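Fin top centre at (282,296) and post top at (283,130), so the carriage is at its stop. The fin is at about x = -0.112, y = +0.0014 in the stand frame. Next: descend and grip.

Call:
drive_tool(
  increments=[
    [0,-3.4,0,0,0,0,0],
    [0,-3.4,0,2,0,0,0],
    [0,-3.4,0,5,0,0,0],
    [0,-3.4,0,7,0,0,0],
    [0,-3.4,0,8.1,0,0,0],
    [0,-3.4,0,8.1,0,0,0],
    [0,-3.4,0,8.1,0,0,0],
  ],
)

```text
t: 9.25
tcp_pos: [0.5823, -0.0748, 0.0825]
tool_rot: [0.157, 0.988, 0.0, -0.0]
force: [0.2, 0.4, -0.1]
finger_gap: 1.001
```

Call:
drive_tool(
  increments=[
    [120,0,0,0,0,0,0],
    [180,0,0,0,0,0,0],
    [255,0,0,0,0,0,0],
    [255,0,0,0,0,0,0],
    [255,0,0,0,0,0,0],
    [255,0,0,0,0,0,0],
    [255,0,0,0,0,0,0],
    [255,0,0,0,0,0,0],
    [255,0,0,0,0,0,0],
    [255,0,0,0,0,0,0],
  ],
  force=110,
)

```text
t: 10.25
tcp_pos: [0.5828, -0.075, 0.083]
tool_rot: [0.157, 0.988, -0.0, 0.0]
force: [-0.9, -0.4, 5.6]
finger_gap: 0.236
```

```bash
python3 -c "
from st import *
st('w4')"
```

```text
t 10.25 tcp [ 0.5828 -0.075   0.083 ] tcp in stand [-0.1115  0.0015  0.083 ] gap 0.236
tool axes in stand
 [[-1.    -0.004  0.001]
 [-0.004  1.    -0.   ]
 [-0.001 -0.    -1.   ]] 
F stand [-0.8 -0.7  5.6] q [-0.32  0.68  1.65 -0.    0.81 -1.57]
```

View pics/w4.png

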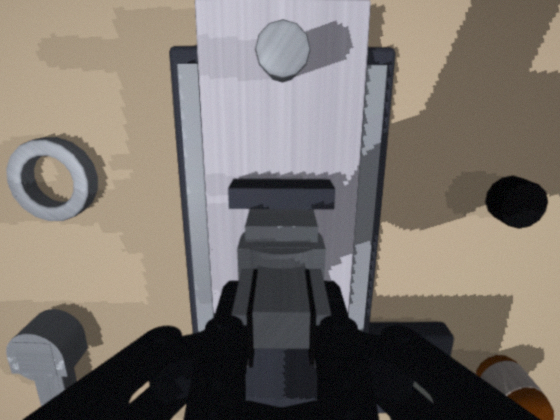

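Call:
drive_tool(
  increments=[
    [255,0,0.11,0,0.05,0,0],
    [255,0,0.22,0.01,0.1,0,0],
    [255,0,0.33,0.01,0.15,0,0],
    [255,0,0.42,0.02,0.19,0,0],
    [255,0,0.42,0.02,0.19,0,0],
    [255,0,0.42,0.02,0.19,0,0],
    [255,0,0.42,0.02,0.19,0,0],
  ],
  force=120,
)

```text
t: 11.0
tcp_pos: [0.5844, -0.0701, 0.0827]
tool_rot: [0.156, 0.983, -0.093, -0.014]
force: [0.5, 3.5, 5.4]
finger_gap: 0.237
```

```bash
python3 -c "
from st import *
st()
print(manip.sense()['ft_torque'])"
```

```text
t 11.0 tcp [ 0.5844 -0.0701  0.0827] tcp in stand [-0.1115  0.0066  0.0827] gap 0.237
tool axes in stand
 [[-1.    -0.004  0.002]
 [-0.005  0.982 -0.187]
 [-0.001 -0.187 -0.982]] 
F stand [-0.7  3.5  5.4] q [-0.21  0.7   1.61 -0.25  0.86 -1.3 ]
[ 0.32022307  0.10529111 -0.05051616]
```

```bash
cat > rows.py <<'E'
import numpy as np, sys
from scipy.spatial.transform import Rotation as R
def rows(th0,keys,c=2.2):
    # keys: (theta, lift cm, n rows, hold); pivot moves up with lift
    M0=R.from_rotvec([th0,0,0]); out=[]; t,l=th0,0
    for th,li,n,h in keys:
        for k in list(range(1,n+1))+[n]*h:
            a=t+(th-t)*k/n; b=l+(li-l)*k/n
            d=M0.apply([0,0,c])+[0,0,-b]-R.from_rotvec([a,0,0]).apply([0,0,c])
            d=M0.inv().apply(d); out.append([255]+[round(x,2)+0 for x in d]+[round(a-th0,3),0,0])
        t,l=th,li
    return out
E
python3 -c "
from rows import *
r=rows(.19,[(-.19,.3,5,2),(.19,.7,5,2),(0.19,.7,1,0)]);print(len(r),r)"
```

```text
15 [[255, np.float64(0.0), np.float64(-0.18), np.float64(-0.05), -0.076, 0, 0], [255, np.float64(0.0), np.float64(-0.36), np.float64(-0.09), -0.152, 0, 0], [255, np.float64(0.0), np.float64(-0.53), np.float64(-0.12), -0.228, 0, 0], [255, np.float64(0.0), np.float64(-0.7), np.float64(-0.13), -0.304, 0, 0], [255, np.float64(0.0), np.float64(-0.87), np.float64(-0.14), -0.38, 0, 0], [255, np.float64(0.0), np.float64(-0.87), np.float64(-0.14), -0.38, 0, 0], [255, np.float64(0.0), np.float64(-0.87), np.float64(-0.14), -0.38, 0, 0], [255, np.float64(0.0), np.float64(-0.73), np.float64(-0.27), -0.304, 0, 0], [255, np.float64(0.0), np.float64(-0.58), np.float64(-0.39), -0.228, 0, 0], [255, np.float64(0.0), np.float64(-0.44), np.float64(-0.5), -0.152, 0, 0], [255, np.float64(0.0), np.float64(-0.28), np.float64(-0.6), -0.076, 0, 0], [255, np.float64(0.0), np.float64(-0.13), np.float64(-0.69), 0.0, 0, 0], [255, np.float64(0.0), np.float64(-0.13), np.float64(-0.69), 0.0, 0, 0], [255, np.float64(0.0), np.float64(-0.13), np.float64(-0.69), 0.0, 0, 0], [255, np.float64(0.0), np.float64(-0.13), np.float64(-0.69), 0.0, 0, 0]]
```

Call:
drive_tool(
  increments=[
    [255,0,-0.18,-0.05,-0.076,0,0],
    [255,0,-0.36,-0.09,-0.152,0,0],
    [255,0,-0.53,-0.12,-0.228,0,0],
    [255,0,-0.7,-0.13,-0.304,0,0],
    [255,0,-0.87,-0.14,-0.38,0,0],
    [255,0,-0.87,-0.14,-0.38,0,0],
    [255,0,-0.87,-0.14,-0.38,0,0],
  ],
)

```text
t: 11.7
tcp_pos: [0.5812, -0.0796, 0.0839]
tool_rot: [0.157, 0.983, 0.093, 0.015]
force: [2.8, -2.1, -10.9]
finger_gap: 0.239
```

```bash
python3 -c "
from st import *
st('w5')
from rows import *
r=rows(-.19,[(.19,.4,5,2),(-.19,.8,5,2)]);print([[float(x) for x in q] for q in r])"
```

```text
t 11.7 tcp [ 0.5812 -0.0796  0.0839] tcp in stand [-0.1116 -0.0034  0.0839] gap 0.239
tool axes in stand
 [[-1.    -0.003 -0.001]
 [-0.003  0.982  0.187]
 [ 0.     0.187 -0.982]] 
F stand [  3.4  -1.1 -10.9] q [-0.42  0.68  1.67  0.25  0.83 -1.85]
[[255.0, 0.0, 0.18, -0.07, 0.076, 0.0, 0.0], [255.0, 0.0, 0.36, -0.13, 0.152, 0.0, 0.0], [255.0, 0.0, 0.54, -0.18, 0.228, 0.0, 0.0], [255.0, 0.0, 0.72, -0.21, 0.304, 0.0, 0.0], [255.0, 0.0, 0.89, -0.24, 0.38, 0.0, 0.0], [255.0, 0.0, 0.89, -0.24, 0.38, 0.0, 0.0], [255.0, 0.0, 0.89, -0.24, 0.38, 0.0, 0.0], [255.0, 0.0, 0.75, -0.37, 0.304, 0.0, 0.0], [255.0, 0.0, 0.6, -0.49, 0.228, 0.0, 0.0], [255.0, 0.0, 0.45, -0.6, 0.152, 0.0, 0.0], [255.0, 0.0, 0.3, -0.7, 0.076, 0.0, 0.0], [255.0, 0.0, 0.15, -0.79, 0.0, 0.0, 0.0], [255.0, 0.0, 0.15, -0.79, 0.0, 0.0, 0.0], [255.0, 0.0, 0.15, -0.79, 0.0, 0.0, 0.0]]
```

View pics/w5.png

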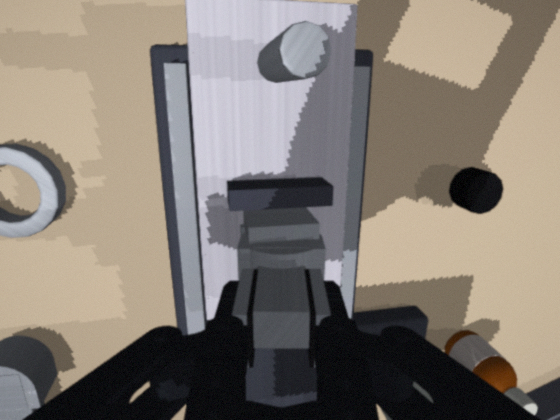

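The block is rigid in the fingers, with fin and shoulder at the same pixels as before, while the carriage and post look tilted. So the block rocks with the tool. I keep rocking with a gentle lift.

Call:
drive_tool(
  increments=[
    [255,0,0.18,-0.07,0.076,0,0],
    [255,0,0.36,-0.13,0.152,0,0],
    [255,0,0.54,-0.18,0.228,0,0],
    [255,0,0.72,-0.21,0.304,0,0],
    [255,0,0.89,-0.24,0.38,0,0],
    [255,0,0.89,-0.24,0.38,0,0],
    [255,0,0.89,-0.24,0.38,0,0],
    [255,0,0.75,-0.37,0.304,0,0],
    [255,0,0.6,-0.49,0.228,0,0],
    [255,0,0.45,-0.6,0.152,0,0],
    [255,0,0.3,-0.7,0.076,0,0],
    [255,0,0.15,-0.79,0,0,0],
    [255,0,0.15,-0.79,0,0,0],
    [255,0,0.15,-0.79,0,0,0],
  ],
)

```text
t: 13.15
tcp_pos: [0.581, -0.0799, 0.0925]
tool_rot: [0.157, 0.983, 0.092, 0.015]
force: [2.5, -5.3, -16.6]
finger_gap: 0.238
```

```bash
python3 -c "
from st import *
st()
from rows import *
r=rows(-.19,[(.19,.5,5,1),(-.19,1.0,5,1),(0,1.3,3,1)]);print([[float(x) for x in q] for q in r])"
```

```text
t 13.15 tcp [ 0.581  -0.0799  0.0925] tcp in stand [-0.1117 -0.0038  0.0925] gap 0.238
tool axes in stand
 [[-1.    -0.004 -0.001]
 [-0.004  0.983  0.185]
 [-0.     0.185 -0.983]] 
F stand [  4.   -4.3 -16.6] q [-0.42  0.67  1.67  0.25  0.85 -1.85]
[[255.0, 0.0, 0.19, -0.09, 0.076, 0.0, 0.0], [255.0, 0.0, 0.37, -0.17, 0.152, 0.0, 0.0], [255.0, 0.0, 0.55, -0.24, 0.228, 0.0, 0.0], [255.0, 0.0, 0.73, -0.29, 0.304, 0.0, 0.0], [255.0, 0.0, 0.91, -0.33, 0.38, 0.0, 0.0], [255.0, 0.0, 0.91, -0.33, 0.38, 0.0, 0.0], [255.0, 0.0, 0.77, -0.49, 0.304, 0.0, 0.0], [255.0, 0.0, 0.63, -0.63, 0.228, 0.0, 0.0], [255.0, 0.0, 0.48, -0.76, 0.152, 0.0, 0.0], [255.0, 0.0, 0.34, -0.88, 0.076, 0.0, 0.0], [255.0, 0.0, 0.19, -0.98, 0.0, 0.0, 0.0], [255.0, 0.0, 0.19, -0.98, 0.0, 0.0, 0.0], [255.0, 0.0, 0.35, -1.08, 0.063, 0.0, 0.0], [255.0, 0.0, 0.5, -1.16, 0.127, 0.0, 0.0], [255.0, 0.0, 0.66, -1.24, 0.19, 0.0, 0.0], [255.0, 0.0, 0.66, -1.24, 0.19, 0.0, 0.0]]
```

Call:
drive_tool(
  increments=[
    [255,0,0.19,-0.09,0.076,0,0],
    [255,0,0.37,-0.17,0.152,0,0],
    [255,0,0.55,-0.24,0.228,0,0],
    [255,0,0.73,-0.29,0.304,0,0],
    [255,0,0.91,-0.33,0.38,0,0],
    [255,0,0.91,-0.33,0.38,0,0],
    [255,0,0.77,-0.49,0.304,0,0],
    [255,0,0.63,-0.63,0.228,0,0],
    [255,0,0.48,-0.76,0.152,0,0],
    [255,0,0.34,-0.88,0.076,0,0],
    [255,0,0.19,-0.98,0,0,0],
    [255,0,0.19,-0.98,0,0,0],
    [255,0,0.35,-1.08,0.063,0,0],
    [255,0,0.5,-1.16,0.127,0,0],
    [255,0,0.66,-1.24,0.19,0,0],
    [255,0,0.66,-1.24,0.19,0,0],
  ],
)

```text
t: 14.75
tcp_pos: [0.5835, -0.0734, 0.1068]
tool_rot: [0.155, 0.988, -0.002, 0.001]
force: [4.2, -2.0, -15.0]
finger_gap: 0.237
```

```bash
python3 -c "
from st import *
st()"
```

```text
t 14.75 tcp [ 0.5835 -0.0734  0.1068] tcp in stand [-0.1114  0.0032  0.1068] gap 0.237
tool axes in stand
 [[-1.    -0.009  0.002]
 [-0.009  1.    -0.004]
 [-0.002 -0.004 -1.   ]] 
F stand [  4.6  -0.6 -15. ] q [-0.31  0.64  1.63 -0.    0.86 -1.57]
```

Call:
drive_tool(
  increments=[
    [255,0,-0.1,-0.3,0,0,0],
    [255,0,-0.2,-0.6,0,0,0],
    [255,0,-0.2,-1.0,0,0,0],
    [255,0,-0.2,-1.5,0,0,0],
    [255,0,-0.2,-2.0,0,0,0],
    [255,0,-0.2,-2.3,0,0,0],
    [255,0,-0.2,-2.3,0,0,0],
    [255,0,-0.2,-2.3,0,0,0],
    [255,0,-0.2,-2.3,0,0,0],
    [255,0,-0.2,-2.3,0,0,0],
  ],
)

```text
t: 15.75
tcp_pos: [0.5818, -0.0767, 0.1292]
tool_rot: [0.157, 0.988, 0.0, -0.0]
force: [-0.8, -0.4, -2.6]
finger_gap: 0.234
```

```bash
python3 -c "
from st import *
st('w6')
a=manip.snapshot('scene')[:,:,::-1]
b=manip.snapshot('top')[:,:,::-1]
m=manip.camera_model('wrist')
w=cv2.imread('pics/w6.png')
c=cv2.resize(a[180:360,180:380],(466,420),interpolation=cv2.INTER_CUBIC)
cv2.imwrite('pics/f.png',cv2.resize(np.hstack([w[:,100:420],c]),None,fx=1,fy=1))
print(proj(m,S(P,[[-.205,0,.1]])))
"
```

```text
t 15.75 tcp [ 0.5818 -0.0767  0.1292] tcp in stand [-0.112  -0.0005  0.1292] gap 0.234
tool axes in stand
 [[-1.    -0.004 -0.001]
 [-0.004  1.     0.   ]
 [ 0.001  0.    -1.   ]] 
F stand [-0.7 -0.6 -2.6] q [-0.32  0.61  1.62  0.    0.91 -1.58]
[[284.1751398   63.10755758]]
```

View pics/f.png

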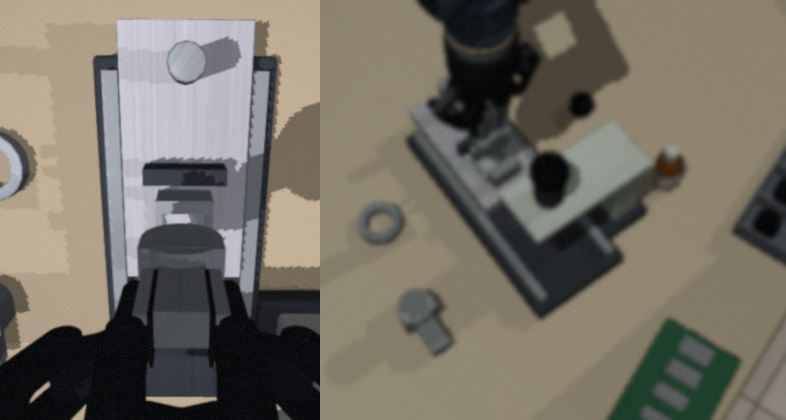

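The block hangs freely: the outside load is about its own weight (2.6 N), and it sits about 46 mm above the nest floor, 20 mm over the jaws. The post is at (286,62) against (284,63) predicted for fully out. The neighbouring objects look undisturbed.

```bash
python3 -c "
from st import *
st(); print(np.abs(manip.sense()['qd']).max()); print(manip.sign_off())"
```

```text
t 15.9 tcp [ 0.5819 -0.0767  0.1294] tcp in stand [-0.1119 -0.0004  0.1294] gap 0.236
tool axes in stand
 [[-1.    -0.004 -0.   ]
 [-0.004  1.    -0.   ]
 [ 0.     0.    -1.   ]] 
F stand [-0.9  1.2 -1.8] q [-0.32  0.61  1.62 -0.    0.91 -1.58]
0.0015153959268403398
the job is handed in; nothing more can be done
None
```

I pulled the carriage out by its post to its stop, about 110 mm. I then gripped the block by its fin and rocked it about ±10.7° (+y, −y, +y, −y, +y, −y) while lifting it. I straightened it, drew it free and handed the job in at about 16 s.

The last checks agreed with each other:
- **Block:** it is upright, and the arm is still. The load on the wrist is about the block's own weight (2 to 3 N), so it hangs free. Its foot is about 46 mm above the nest floor, or 20 mm above the jaw tops. That height comes from how far the tool rose, assuming no slip in the grip; I saw none in the pictures.
- **Carriage:** the post in the last wrist picture is within about 2 pixels of where it should be with the carriage fully out.
- **Bystanders:** those visible in the last picture look unmoved. The screwdriver, jar and dish were not in it, but the tool stayed well above them.

No check failed. The only disagreements were shifts of 2 to 4 mm between the first camera fits and the closer views, which I corrected before gripping.

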